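# Clear the shaping jig and hold its spring jaw open at the mark

## Task

Get the handle-shaping jig ready for its next blank: holding the scraper block, push the four wood offcuts off the jig's steel bed onto the bench (do not touch them with the gripper itself), then stand the scraper upright on the bench and let go of it. Then take the spring-return jaw by its upright paddle, pull it out until its pointer is in line with the index mark, and finish while still holding it there with the gripper: it springs back if let go. Leave the other things on the bench where they are.

Things in the scene. Friction and masses are not known exactly. Their poses are not given: they have to be found in the camera images.
- jig: The fixed shaping jig: plywood base with a steel top (the bed), 50 mm high. Origin: on the bench under the centre of its work area; z up, y the direction in which the jaw is pulled out. The base reaches x = -100 to +100 mm, y = -125 to +235 mm. An end post, top 84 mm above the bench, stands at y = 217 to 233 mm.
- bed (a point): Centre of the work area on the bed's top, 50 mm above the bench; axes as the jig. The area lies between a wooden end stop (face at y = -85 mm, 30 mm high) and the jaw (face at y = +85 mm when home); at both x sides (-100, +100 mm) it is open and things pushed off drop to the bench. At the start the offcuts' centres lie within x -20 to +60, y -55 to +55 mm.
- jaw (a joint): Travel of the spring-return jaw along the bed's +y, in m: 0 home, 0.075 end stop. The spring pulls it home with about 6 N at 0 and 14 N at the end; friction about 1 N.
- paddle (a point): Centre of the jaw's upright wooden paddle, the handle: 20 mm thick along y (the pull direction), 60 mm wide along x, its top 140 mm above the bench, this point 116 mm above it. It stands on the jaw block, 74 x 60 mm in x and y, whose top is 85 mm above the bench. Axes as the jig.
- pointer (a point): Tip (top) of the jaw's pointer, a steel bar 10 mm wide in y and 8 mm high sticking out low on the jaw's +x side; it moves with the jaw. This point is on its centre line, 66 mm in +x from the paddle's centre and at the same y.
- mark: Index mark: a fixed steel bar, 10 mm wide in y, 10 mm high, with a small cross piece at its outer end (a T seen from above), on the bed at the jaw's +x side. Origin: on the bed's top under its middle, on the bar's centre line; axes as the jig. In line means pointer and bar end to end in one line. It lies 25 to 60 mm further out (+y) than the pointer's home.
- scraper_rib (a point): Centre of the scraper block's grip rib, 52 mm above its underside. The block: a wooden bar with a steel sole, 140 mm long (y), 26 mm thick (x), 30 mm high; the rib on top is 18 mm thick (x), 70 mm long (y), from 30 to 72 mm above the underside. About 0.2 kg. Stands upright on the bench at the start.
- chip0_c (a point): Centre of a loose wood offcut, about 40 x 22 x 14 mm, 12 g, 7 mm above its underside; at the start on the jig's bed.
- chip1_c (a point): Centre of a loose wood offcut, about 36 x 24 x 16 mm, 12 g, 8 mm above its underside; at the start on the jig's bed.
- chip2_c (a point): Centre of a loose wood offcut, about 32 x 26 x 13 mm, 12 g, 6.5 mm above its underside; at the start on the jig's bed.
- chip3_c (a point): Centre of a loose wood offcut, about 42 x 18 x 14 mm, 12 g, 7 mm above its underside; at the start on the jig's bed.
- scraper: The scraper block described under scraper_rib; origin at the centre of its underside.
- sander: Cork sanding block, 102 x 60 x 30 mm, no rib; bystander. Origin at the centre of its underside. It may change places with the scraper.
- blank_a: Shaped wooden handle blank lying on the bench, 205 x 42 x 18 mm; bystander.
- blank_b: Another such blank; bystander.
- brush: Bench brush lying near the robot; bystander.
- wax: Low metal tin, 80 mm across, 50 mm high; bystander.

How it is judged:
On the way, in this order (a step that is already met when the one before it is completed fails the run):
1. all four offcuts are off the bed while the gripper holds the scraper (height (world z) of each of chip0_c, chip1_c, chip2_c, chip3_c below 0.05 m and contact force between the fingers and scraper above 1 N), for 0.2 s.
2. the scraper stands upright on the bench, released (height (world z) of scraper_rib below 0.06 m and angle between scraper_rib's own z axis and vertical below 0.15 rad and contact force between the fingers and scraper below 0.2 N), for 0.2 s.
At the end, for the whole second after the job is handed in: The fingers hold the jaw (over 3 N; no offcut or scraper bears on it), at rest, pointer within 6 mm of the mark's centre line; all four offcuts off the bed (centres under 50 mm above the bench); the scraper upright (0.15 rad) on the bench, released (all of step 2 and y of pointer in the frame of mark between -0.006 and 0.006 m and velocity of joint jaw between -0.01 and 0.01 m/s and contact force between the fingers and jaw above 3 N and contact force between each of scraper, chip0, chip1, chip2, chip3 and jaw below 0.3 N and height (world z) of each of chip0_c, chip1_c, chip2_c, chip3_c below 0.05 m); the arm keeps its last pose, push and grip.
It fails at once if the gripper's fingers push an offcut (contact force between the fingers and chip0 above 1 N or contact force between the fingers and chip1 above 1 N or contact force between the fingers and chip2 above 1 N or contact force between the fingers and chip3 above 1 N).
It fails at once if a bystander is moved by more than 30 mm (distance of any of sander, blank_a, blank_b, brush, wax from where it was at the start of the episode above 0.03 m).
It also fails if it takes over 66 s, if anything falls off the work surface, if the arm or the gripper's body presses on something with over 40 N, if the wrist force passes 120 N, or if a joint passes its speed limit or range.

## Robot

A 6-joint arm with a two-finger parallel gripper is mounted at the origin on the work surface. World frame = base frame: x ahead of the robot, y to its left, z up, the work surface at z = 0. Lengths are in m, angles in rad, forces in N, time in s.
With the tool pointing down it reaches from about 0.25 to 0.8 m from the base axis. Payload 3.9 kg.
Tool frame: the origin (TCP) lies on the mounting face of the last link; the fingertips stand 173 mm ahead of it and the grasp point (between the pads) lies 155 mm ahead of it; z points along the fingers, y is the line along which they close (so a half turn about z gives the same grasp; the last joint's range is limited). The gripper opens to 85 mm and grips with 20 to 120 N. Pads are 22 mm wide; open, the fingers measure 114 mm over their backs; the gripper's body (76 mm by 85 mm) begins 54 mm behind the grasp point. The pads swing forward as they close: fully open they stand 13 mm farther back than shut.
Start: joints at [-1.228, 0.26, -0.138, 1.173, 0, 1.571], TCP at [0.176, -0.494, 0.405] pointing down, gripper open.
Joint ranges: [-2.78, 2.78], [-0.83, 1.72], [-1.28, 1.37], [-1.9, 2.12], [-1.57, 1.48], [-3.14, 3.14]. Speed limits (rad/s): [2.57, 2.57, 3.14, 3.14, 3.14, 3.14].

## Interface

Orientations are given as [roll, pitch, yaw] about the fixed x, y, z axes, in that order (R = Rz(yaw) Ry(pitch) Rx(roll)).
In Python, from station import robot gives the robot as it stands.
- The arm moves only by the tool send_rows, never from a script. Its argument "targets" is a list of rows, each an object with "hand": the closure, from 0 (fully open) to 1 (shut); "travel": the shift along the tool's x, y, z in m, a list of three; "turn": the turn, a rotation vector about the tool's x, y, z in rad, a list of three. In form: [{"hand": hand, "travel": [x, y, z], "turn": [rx, ry, rz]}, ...]. A call has 1 to 12 rows; each row shifts and turns the commanded pose from where the row before left it, along the tool's axes as they then stand; what a row does not reach is not made up. A row lasts 1/8 s, in which the tool goes at most 62.5 mm and 10.7 degrees, less where a joint would pass 70% of its speed; a pose out of reach is approached as far as the arm can. A call is refused whole if a number of a shift passes 0.0625 or a number of a turn 0.188, either way. A call with a gripper value outside its range is refused whole. The fingers move at their own pace and stop on an object; "newtons" is the grip in N (left out, the last holds). Time passes only in rows, so rows that do not move let the fingers close. It gives the time, the measured TCP pose, the force, the opening and the grip force at its end, in the units of the state.
- robot.get_state(): the state, without advancing time (a new reading comes with each control period).
- robot.get_image(name): name is "scene" or "top" or "wrist"; returns a dict with "color" (480x640x3 uint8, red, green, blue), "range_z" (480x640 float32, m along the optical axis (not along the pixel's ray), 0 where there is no reading), "fx", "fy", "cx", "cy" (pixels), "dist" ([k1, k2, p1, p2, k3] as OpenCV has them; the pictures are not rectified), "extrinsics" (4x4, takes a point from camera to world coordinates). Camera axes: x right, y up, looking along -z (the intrinsics and any distortion apply to the point x, -y, -z); pixel columns grow to the right and rows downward; lengths in m; the calibration is good to about 2 mm. A picture is of the moment at which its call begins.
- robot.finish_job(): hands the job in; it is judged then, once.
The state is a dict: "t": time; "joints": joint angles; "qvel": joint speeds; "joint_torque": joint torques, N m; "eef_pos": TCP position; "orientation": TCP orientation; "contact_force": force on the tool from outside, world axes, zero at the start; "wrist_torque": the same for the moment, N m; "opening": finger opening in m; "gripper_force": force on a finger pad.
Only numpy, scipy, OpenCV 4.12 (cv2) and the standard library are available. Lean on these libraries where they do the work, as an engineer would, in place of code of your own. Each camera call takes 0.05 s, during which the arm holds its last target. There are 200 camera calls.

## Working session

There is one attempt and no reset: what is moved stays moved. The work goes in short steps, Python scripts to look and compute and a tool call to move; the robot and the scene stay as the last step left them, time stands still between calls to the robot, and variables do not carry over. Pictures are saved under pics/ and viewed, at most 10 in all, crops included, and the job is handed in when it is done.

Besides the shell and the picture viewer there is one more tool, called after "Call:" as name(argument=value, ...), one argument or row to a line, values as JSON. send_rows: Moves the arm, as the interface text tells. Its arguments: {"type":"object","properties":{"targets":{"type":"array","items":{"type":"object","properties":{"hand":{"type":"number"},"travel":{"type":"array","items":{"type":"number"}},"turn":{"type":"array","items":{"type":"number"}}}}},"newtons":{"type":"number"}},"required":["targets"]}

```bash
mkdir -p pics; ls
cat > h.py <<'E'
import numpy as np, cv2
from station import robot
def grab(n):
    im=robot.get_image(n); np.savez('/tmp/%s.npz'%n,**{k:np.array(v) for k,v in im.items()}); return im
def load(n): return dict(np.load('/tmp/%s.npz'%n))
def K(im): return np.array([[im['fx'],0,im['cx']],[0,im['fy'],im['cy']],[0,0,1]],float)
def rays(im,px):
    u=cv2.undistortPoints(np.array(px,float).reshape(-1,1,2),K(im),np.array(im['dist'],float)).reshape(-1,2)
    d=np.c_[u[:,0],-u[:,1],-np.ones(len(u))]
    E=np.array(im['extrinsics']); return E[:3,3],d@E[:3,:3].T
def atz(im,px,z):
    o,d=rays(im,px); return o+d*((z-o[2])/d[:,2])[:,None]
def cloud(im):
    v,u=np.mgrid[0:480,0:640]; o,d=rays(im,np.c_[u.ravel(),v.ravel()])
    P=o+d*im['range_z'].reshape(-1,1); P[im['range_z'].ravel()==0]=np.nan
    return P.reshape(480,640,3)
def proj(im,P):
    E=np.linalg.inv(np.array(im['extrinsics'])); c=np.atleast_2d(P)@E[:3,:3].T+E[:3,3]
    c=c*[1,-1,-1]; return cv2.projectPoints(c,np.zeros(3),np.zeros(3),K(im),np.array(im['dist'],float))[0].reshape(-1,2)
def tri(ims,pxs):
    A=np.zeros((3,3));b=np.zeros(3)
    for im,p in zip(ims,pxs):
        o,d=rays(im,[p]); d=d[0]/np.linalg.norm(d[0]); M=np.eye(3)-np.outer(d,d); A+=M;b+=M@o
    return np.linalg.solve(A,b)
def save(im,f): cv2.imwrite(f,cv2.cvtColor(im['color'],cv2.COLOR_RGB2BGR))
E
python3 - <<'E'
from h import *
for n in('top','scene'):
    im=grab(n); save(im,'pics/%s0.png'%n)
    print(n,im['fx'],im['dist'],np.round(im['extrinsics'],3).tolist(),(im['range_z']==0).mean())
print(robot.get_state())
E
```

```text
pics
top 446.77700151499516 [0.02892125 0.         0.         0.         0.        ] [[-0.02, 0.981, -0.194, 0.291], [-1.0, -0.02, 0.003, 0.099], [-0.001, 0.194, 0.981, 1.025], [0.0, 0.0, 0.0, 1.0]] 0.004114583333333333
scene 477.1918832391278 [-0.03555817  0.          0.          0.          0.        ] [[0.601, -0.524, 0.604, 1.105], [0.799, 0.408, -0.441, -0.385], [-0.016, 0.748, 0.664, 0.815], [0.0, 0.0, 0.0, 1.0]] 0.003984375
{'t': 0.1, 'joints': array([-1.22801451e+00,  2.60591490e-01, -1.39247025e-01,  1.17271488e+00,
        1.56906215e-05,  1.57079054e+00]), 'qvel': array([ 7.45036057e-04, -1.66831867e-03,  5.09414062e-03,  2.99438781e-03,
        9.66236941e-05,  2.11291024e-03]), 'joint_torque': array([ 1.45247986e-05, -4.06508195e+01,  2.54526812e+01,  1.01389640e-02,
        6.13977340e-05,  1.25463160e-06]), 'eef_pos': array([ 0.17635221, -0.49415704,  0.40395932]), 'orientation': array([-3.13983558e+00, -1.57007711e-05,  3.42787583e-01]), 'contact_force': array([-0.35472836,  0.39003039, -0.0127436 ]), 'wrist_torque': array([-0.0094667 ,  0.04502659,  0.02120383]), 'gripper_force': 0.0, 'opening': 0.08534825667626349}
```

View pics/top0.png

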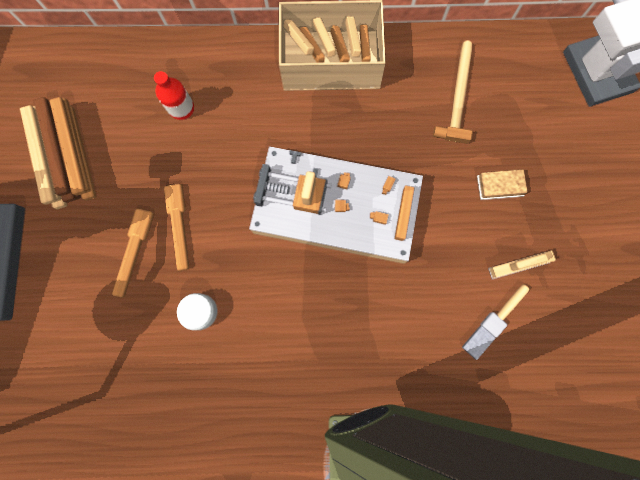

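View pics/scene0.png

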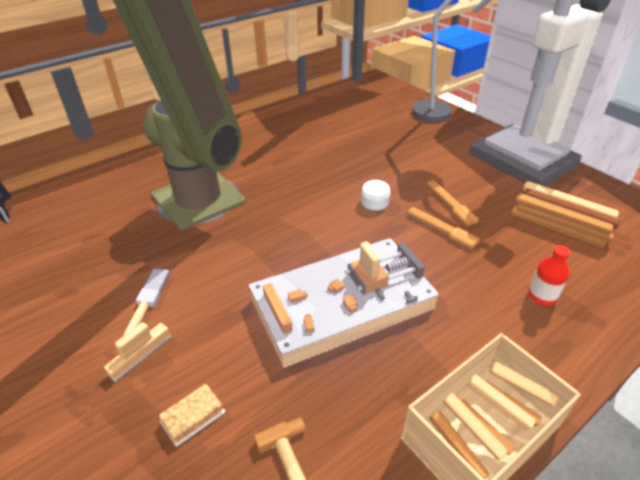

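The top view shows the jig at about (335,205), its +y axis pointing left in the image. The four chips are at (345,180), (341,206), (388,185) and (379,217). The scraper with its rib is at (522,264), the cork sander at (503,184), and the mark T at (293,157). The scene view agrees: the scraper is at (137,350).

```bash
cat > m1.py <<'E'
from h import *
t=load('top'); s=load('scene'); C=cloud(t); S=cloud(s)
print('bench z',np.nanmedian(C[300:330,250:300,2]), np.nanmedian(S[380:400,60:100,2]))
def rect(P): 
    r=cv2.minAreaRect((P[:,:2]*1000).astype(np.float32)); return np.round(r[0],1),np.round(r[1],1),round(r[2],2)
def sel(C,box,lo,hi):
    u0,v0,u1,v1=box; P=C[v0:v1,u0:u1].reshape(-1,3); P=P[np.isfinite(P[:,2])]
    return P[(P[:,2]>lo)&(P[:,2]<hi)]
B=sel(C,(240,140,430,270),.044,.056); print('bed top',rect(B),np.median(B[:,2]))
B=sel(S,(240,235,445,370),.044,.056); print('bed scene',rect(B),np.median(B[:,2]))
for n,CC,b in(('top',C,(480,245,562,282)),('scene',S,(100,315,175,380))):
    P=sel(CC,b,.02,.1); print(n,'scraper all',rect(P)); print('z pct',np.percentile(P[:,2],[50,90,99]))
    P=sel(CC,b,.06,.09); print('rib',rect(P),len(P),np.median(P[:,2]))
for n,CC,b in(('top',C,(290,165,330,215)),('scene',S,(345,235,390,295))):
    P=sel(CC,b,.13,.15); print(n,'paddle',rect(P),len(P),P.mean(0))
    P=sel(CC,b,.08,.09); print(n,'jawblock',rect(P),len(P))
E
python3 m1.py
```

```text
bench z 0.0001899648273278043 -0.0009460597838480966
bed top (array([568. ,  74.1]), array([359.8, 202.5]), 77.33) 0.05028686347112332
bed scene (array([566.3,  76.5]), array([361.8, 204.8]), 77.3) 0.05086032662947504
top scraper all (array([ 422. , -339.3]), array([ 24.1, 141.3]), 14.61)
z pct [0.03266619 0.07257658 0.07517682]
rib (array([ 422.2, -340.2]), array([17.7, 69.5]), 14.76) 275 0.07113838417704299
scene scraper all (array([ 393., -347.]), array([ 89.4, 140.4]), 16.05)
z pct [0.03485645 0.0704016  0.07281531]
rib (array([ 422.8, -339.4]), array([21.7, 68.5]), 14.67) 357 0.06970726680689177
top paddle (array([580.6, 135.6]), array([20.1, 60.1]), 77.61) 274 [0.5791285  0.13536643 0.13901793]
top jawblock (array([580.5, 134.3]), array([63.1, 75.4]), 77.54) 626
scene paddle (array([580.3, 136.7]), array([20.8, 60.2]), 76.56) 234 [0.58335407 0.13419289 0.13870498]
scene jawblock (array([582. , 146.5]), array([85.9, 79.6]), 77.61) 468
```

Call:
send_rows(
  targets=[
    {"hand": 0.4, "travel": [0, 0, 0], "turn": [0, 0, -0.185]},
    {"hand": 0.4, "travel": [0, 0, 0], "turn": [0, 0, -0.185]},
    {"hand": 0.4, "travel": [0, 0, 0], "turn": [0, 0, -0.185]},
    {"hand": 0.4, "travel": [0, 0, 0], "turn": [0, 0, -0.185]},
    {"hand": 0.4, "travel": [0, 0, 0], "turn": [0, 0, -0.185]},
    {"hand": 0.4, "travel": [0, 0, 0], "turn": [0, 0, -0.185]},
    {"hand": 0.4, "travel": [0, 0, 0], "turn": [0, 0, -0.185]},
    {"hand": 0.4, "travel": [0, 0, 0], "turn": [0, 0, -0.185]},
    {"hand": 0.4, "travel": [0.0146, 0.046, 0.016], "turn": [0, 0, 0]},
    {"hand": 0.4, "travel": [0.0146, 0.046, 0.016], "turn": [0, 0, 0]},
    {"hand": 0.4, "travel": [0.0146, 0.046, 0.016], "turn": [0, 0, 0]},
    {"hand": 0.4, "travel": [0.0146, 0.046, 0.016], "turn": [0, 0, 0]},
  ],
)

```text
t: 1.6
eef_pos: [0.3411, -0.391, 0.3399]
orientation: [-3.141, -0.0, 1.822]
contact_force: [0.0, -0.2, 0.1]
opening: 0.051
gripper_force: 0.0
```

```bash
cat >> h.py <<'E'
from scipy.spatial.transform import Rotation as Ro
def plan(xyz,yaw):
    s=robot.get_state(); R=Ro.from_euler('xyz',s['orientation']); T=Ro.from_euler('xyz',[np.pi,0,yaw])
    print('t',round(s['t'],2),'pos',np.round(s['eef_pos'],4),'rpy',np.round(s['orientation'],4),'open',round(s['opening'],4),'gf',round(s['gripper_force'],1),'F',np.round(s['contact_force'],1))
    print('q',np.round(s['joints'],3)); d=np.array(xyz)-s['eef_pos']
    print('turn(now axes)',np.round((R.inv()*T).as_rotvec(),4),'travel now-axes',np.round(R.inv().apply(d),4),'target-axes',np.round(T.inv().apply(d),4))
E
python3 -c "
from h import *
plan([.4224,-.3398,.209],1.825)"
```

```text
t 1.6 pos [ 0.3411 -0.391   0.3399] rpy [-3.1413e+00 -5.0000e-04  1.8225e+00] open 0.051 gf 0.0 F [ 0.  -0.2  0.1]
q [-0.853  0.286 -0.276  1.009 -0.     0.466]
turn(now axes) [-0.0003 -0.0005 -0.0025] travel now-axes [0.0292 0.0915 0.1309] target-axes [0.0291 0.0916 0.1309]
```

Call:
send_rows(
  targets=[
    {"hand": 0.4, "travel": [0.0097, 0.0305, 0.012], "turn": [0, 0, 0]},
    {"hand": 0.4, "travel": [0.0097, 0.0305, 0.012], "turn": [0, 0, 0]},
    {"hand": 0.4, "travel": [0.0097, 0.0305, 0.012], "turn": [0, 0, 0]},
    {"hand": 0.4, "travel": [0, 0, 0], "turn": [0, 0, 0]},
    {"hand": 0.4, "travel": [0, 0, 0], "turn": [0, 0, 0]},
  ],
)

```text
t: 2.22
eef_pos: [0.4211, -0.341, 0.3045]
orientation: [-3.141, -0.0, 1.823]
contact_force: [-0.4, -0.5, 0.4]
opening: 0.051
gripper_force: 0.0
```

Run:
```python
from h import *
w=grab('wrist'); save(w,'pics/w1.png'); C=cloud(w)
P=C.reshape(-1,3); P=P[np.isfinite(P[:,2])]
P=P[(P[:,2]>.06)&(P[:,2]<.08)&(np.hypot(P[:,0]-.4224,P[:,1]+.34)<.06)]
if len(P): print(cv2.minAreaRect((P[:,:2]*1000).astype(np.float32)),np.median(P[:,2]),len(P))
plan([.4224,-.3398,.209],1.825)
```

```text
((418.4754638671875, -339.77099609375), (17.988178253173828, 68.76110076904297), 14.382933616638184) 0.0708290407605322 3160
t 2.27 pos [ 0.4209 -0.3413  0.3048] rpy [-3.141   0.      1.8221] open 0.051 gf 0.0 F [ 0.2 -0.6  0.2]
q [-0.681  0.35  -0.28   0.941 -0.     0.638]
turn(now axes) [-0.0005  0.     -0.0029] travel now-axes [0.0011 0.0019 0.0958] target-axes [0.0011 0.0019 0.0958]
```

View pics/w1.png

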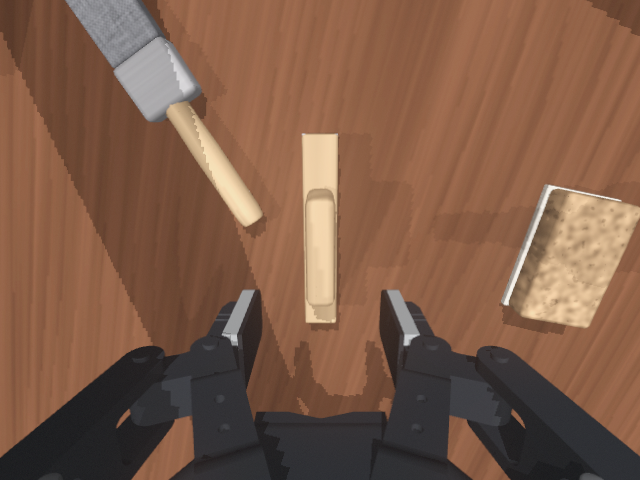

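The wrist view shows the rib at (320,250), midway between the fingers, with the brush and sander clear of it. I'll descend and grip.

Call:
send_rows(
  newtons=60,
  targets=[
    {"hand": 0.4, "travel": [0.001, 0, 0.03], "turn": [0, 0, 0]},
    {"hand": 0.4, "travel": [0, 0, 0.03], "turn": [0, 0, 0]},
    {"hand": 0.4, "travel": [0, 0, 0.02], "turn": [0, 0, 0]},
    {"hand": 0.4, "travel": [0, 0, 0.012], "turn": [0, 0, 0]},
    {"hand": 0.4, "travel": [0, 0, 0.003], "turn": [0, 0, 0]},
    {"hand": 0.4, "travel": [0, 0, 0], "turn": [0, 0, 0]},
    {"hand": 1, "travel": [0, 0, 0], "turn": [0, 0, 0]},
    {"hand": 1, "travel": [0, 0, 0], "turn": [0, 0, 0]},
    {"hand": 1, "travel": [0, 0, 0], "turn": [0, 0, 0]},
    {"hand": 1, "travel": [0, 0, 0], "turn": [0, 0, 0]},
    {"hand": 1, "travel": [0, 0, 0], "turn": [0, 0, 0]},
    {"hand": 1, "travel": [0, 0, 0], "turn": [0, 0, 0]},
  ],
)

```text
t: 3.78
eef_pos: [0.4215, -0.3403, 0.2104]
orientation: [3.141, 0.001, 1.823]
contact_force: [-0.6, -0.1, 5.2]
opening: 0.0174
gripper_force: 59.0
```

Run:
```python
from h import *
t=load('top');C=cloud(t)
B=C[140:270,240:430].reshape(-1,3);B=B[np.isfinite(B[:,2])]
a=-.221;O=np.array([.5553,.0215]);r=np.array([[np.cos(a),-np.sin(a)],[np.sin(a),np.cos(a)]])
L=(C[...,:2]-O)@r   # jig coords
m=(C[...,2]>.058)&(C[...,2]<.075)&(abs(L[...,0])<100e-3)&(abs(L[...,1])<.083)
n,l,st,c=cv2.connectedComponentsWithStats(m.astype(np.uint8))
for i in range(1,n):
    if st[i,4]>8:
        q=L[l==i]; print(st[i],'jig min',np.round(q.min(0)*1e3),'max',np.round(q.max(0)*1e3))
for nm,p in(('start',(-.078,0)),('end',(.112,0))): print(nm,O+r@np.array(p))
p=O+r@np.array((-.085,0)); plan([*p,.262],1.35)
```

```text
[338 172  13  17 151] jig min [32. 36.] max [68. 60.]
[382 176  14  18 134] jig min [ 38. -64.] max [ 78. -40.]
[327 183   5   5  17] jig min [23. 74.] max [33. 83.]
[335 200  15  12 144] jig min [-24.  24.] max [ 4. 59.]
[322 207   5   5  20] jig min [-33.  74.] max [-23.  83.]
[370 211  19  13 163] jig min [-30. -63.] max [ -7. -24.]
start [0.47919706 0.03859802]
end [ 0.66457602 -0.00305101]
t 3.77 pos [ 0.4215 -0.3403  0.2104] rpy [3.1408e+00 1.1000e-03 1.8228e+00] open 0.0174 gf 59.0 F [-0.6 -0.1  5.2]
q [-0.679  0.443 -0.415  0.711 -0.     0.64 ]
turn(now axes) [0.001  0.0009 0.4728] travel now-axes [ 0.3556  0.1442 -0.0519] target-axes [ 0.3823 -0.0337 -0.0516]
```

Call:
send_rows(
  targets=[
    {"hand": 1, "travel": [0, 0, -0.03], "turn": [0, 0, 0]},
    {"hand": 1, "travel": [0, 0, -0.04], "turn": [0, 0, 0.157]},
    {"hand": 1, "travel": [0, 0, -0.04], "turn": [0, 0, 0.158]},
    {"hand": 1, "travel": [0, 0, 0], "turn": [0, 0, 0.158]},
    {"hand": 1, "travel": [0.0473, -0.0034, 0], "turn": [0, 0, 0]},
    {"hand": 1, "travel": [0.0473, -0.0034, 0], "turn": [0, 0, 0]},
    {"hand": 1, "travel": [0.0473, -0.0034, 0], "turn": [0, 0, 0]},
    {"hand": 1, "travel": [0.0473, -0.0034, 0], "turn": [0, 0, 0]},
    {"hand": 1, "travel": [0.0473, -0.0034, 0], "turn": [0, 0, 0]},
    {"hand": 1, "travel": [0.0473, -0.0034, 0], "turn": [0, 0, 0]},
    {"hand": 1, "travel": [0.0473, -0.0034, 0], "turn": [0, 0, 0]},
    {"hand": 1, "travel": [0.0473, -0.0034, 0], "turn": [0, 0, 0]},
  ],
)

```text
t: 5.28
eef_pos: [0.4772, 0.0367, 0.3191]
orientation: [-3.14, 0.0, 1.35]
contact_force: [1.0, -1.4, -0.6]
opening: 0.0174
gripper_force: 59.0
```

Call:
send_rows(
  targets=[
    {"hand": 1, "travel": [0, 0, 0], "turn": [0, 0, 0]},
    {"hand": 1, "travel": [0, 0, 0], "turn": [0, 0, 0]},
  ],
)

```text
t: 5.52
eef_pos: [0.4771, 0.0351, 0.3191]
orientation: [-3.14, 0.001, 1.35]
contact_force: [-0.4, -0.3, -1.8]
opening: 0.0177
gripper_force: 58.9
```

Run:
```python
from h import *
plan([.4783,.0347,.2625],1.3498)
t=grab('top');save(t,'pics/t2.png'); w=grab('wrist'); 
a=cv2.cvtColor(t['color'],4)[120:300,220:460]; b=cv2.cvtColor(w['color'],4)
cv2.imwrite('pics/c2.png',np.vstack([cv2.resize(a,(480,360),interpolation=2),cv2.resize(b,(480,240))[:240]]))
C=cloud(w);P=C.reshape(-1,3);O=np.array([.5553,.0215]);r=Ro.from_euler('z',-.221).as_matrix()[:2,:2]
L=(C[...,:2]-O)@r
m=(C[...,2]>.044)&(C[...,2]<.056); print('bed z',np.nanmedian(C[...,2][m]),m.sum(), 'L ext',np.nanpercentile(L[m],[.5,99.5],axis=0))
```

```text
t 5.53 pos [0.4771 0.0351 0.3191] rpy [-3.1400e+00  1.0000e-03  1.3505e+00] open 0.0177 gf 58.9 F [-0.4 -0.3 -1.8]
q [ 7.400e-02  2.380e-01 -4.040e-01  9.310e-01 -1.000e-03  1.865e+00]
turn(now axes) [-0.0016  0.001   0.0007] travel now-axes [-0.0001  0.0013  0.0566] target-axes [-0.0001  0.0013  0.0566]
bed z 0.04929930242095498 65653 L ext [[-0.10246866 -0.1129759 ]
 [ 0.09589928  0.13963368]]
```

View pics/c2.png

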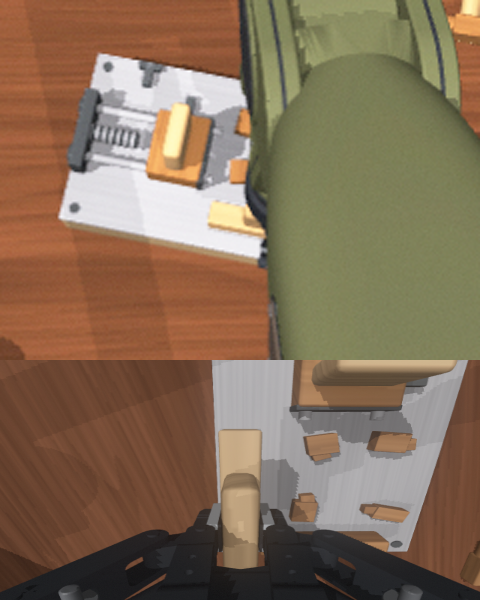

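Call:
send_rows(
  targets=[
    {"hand": 1, "travel": [0, 0.001, 0.025], "turn": [0, 0, 0]},
    {"hand": 1, "travel": [0, 0, 0.02], "turn": [0, 0, 0]},
    {"hand": 1, "travel": [0, 0, 0.01], "turn": [0, 0, 0]},
    {"hand": 1, "travel": [0, 0, 0.0015], "turn": [0, 0, 0]},
    {"hand": 1, "travel": [0, 0, 0], "turn": [0, 0, 0]},
    {"hand": 1, "travel": [0, 0, 0], "turn": [0, 0, 0]},
  ],
)

```text
t: 6.38
eef_pos: [0.479, 0.0348, 0.2639]
orientation: [3.14, -0.0, 1.35]
contact_force: [0.0, 0.7, -1.9]
opening: 0.0178
gripper_force: 59.0
```

Call:
send_rows(
  targets=[
    {"hand": 1, "travel": [0, 0.006, 0], "turn": [0, 0, 0]},
    {"hand": 1, "travel": [0, 0.01, 0], "turn": [0, 0, 0]},
    {"hand": 1, "travel": [0, 0.01, 0], "turn": [0, 0, 0]},
    {"hand": 1, "travel": [0, 0.01, 0], "turn": [0, 0, 0]},
    {"hand": 1, "travel": [0, 0.01, 0], "turn": [0, 0, 0]},
    {"hand": 1, "travel": [0, 0.01, 0], "turn": [0, 0, 0]},
    {"hand": 1, "travel": [0, 0.01, 0], "turn": [0, 0, 0]},
    {"hand": 1, "travel": [0, 0.01, 0], "turn": [0, 0, 0]},
    {"hand": 1, "travel": [0, 0.01, 0], "turn": [0, 0, 0]},
    {"hand": 1, "travel": [0, 0.01, 0], "turn": [0, 0, 0]},
  ],
)

```text
t: 7.62
eef_pos: [0.5728, 0.0137, 0.2632]
orientation: [-3.141, -0.0, 1.35]
contact_force: [-0.0, 0.2, -2.2]
opening: 0.0173
gripper_force: 58.9
```

```bash
cat > chips.py <<'E'
from h import *
import sys
O=np.array([.5553,.0215]);r=Ro.from_euler('z',-.221).as_matrix()[:2,:2]
for n in sys.argv[1:]:
    im=grab(n);C=cloud(im);L=(C[...,:2]-O)@r*1e3
    h=cv2.cvtColor(im['color'],cv2.COLOR_RGB2HSV)
    m=(C[...,2]>.006)&(C[...,2]<.08)&(L[...,0]>-130)&(L[...,0]<230)&(abs(L[...,1])<160)&(h[...,1]>60)
    k,l,st,c=cv2.connectedComponentsWithStats(m.astype(np.uint8))
    for i in range(1,k):
        if st[i,4]>25:
            q=L[l==i];z=C[...,2][l==i]; print(n,st[i].tolist(),'jig min',np.round(np.percentile(q,3,axis=0)),'max',np.round(np.percentile(q,97,axis=0)),'z',np.round(np.percentile(z,[5,95]),3))
s=robot.get_state(); print(s['t'],s['eef_pos'],s['contact_force'],s['gripper_force'])
E
python3 chips.py scene; python3 -c "
from h import *
s=load('scene');cv2.imwrite('pics/s3.png',cv2.resize(cv2.cvtColor(s['color'],4)[200:400,200:470],(756,560)))"
```

```text
scene [365, 278, 24, 16, 186] jig min [33. 93.] max [ 38. 145.] z [0.054 0.079]
scene [263, 287, 30, 46, 260] jig min [ -46. -106.] max [ 60. -87.] z [0.056 0.08 ]
scene [290, 288, 74, 51, 1169] jig min [ 29. -65.] max [93. 60.] z [0.055 0.077]
scene [250, 290, 158, 76, 1569] jig min [ -50. -124.] max [100. 148.] z [0.008 0.041]
scene [289, 418, 13, 7, 49] jig min [ 220. -159.] max [ 230. -139.] z [0.019 0.026]
7.675 [0.57426819 0.0134848  0.26332262] [ 1.95440373 -0.38056793 -1.44841715] 58.98896813392639
```

View pics/s3.png

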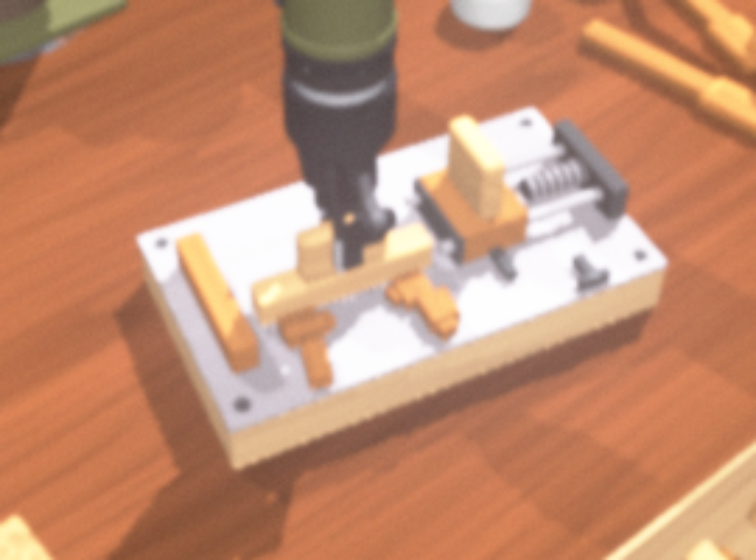

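All four chips are in front of the scraper at crop (300,335) and (430,305), clear of the fingers. I'll continue the sweep.

Call:
send_rows(
  targets=[
    {"hand": 1, "travel": [0, 0.01, 0], "turn": [0, 0, 0]},
    {"hand": 1, "travel": [0, 0.01, 0], "turn": [0, 0, 0]},
    {"hand": 1, "travel": [0, 0.01, 0], "turn": [0, 0, 0]},
    {"hand": 1, "travel": [0, 0.01, 0], "turn": [0, 0, 0]},
    {"hand": 1, "travel": [0, 0.01, 0], "turn": [0, 0, 0]},
    {"hand": 1, "travel": [0, 0.01, 0], "turn": [0, 0, 0]},
    {"hand": 1, "travel": [0, 0.01, 0], "turn": [0, 0, 0]},
    {"hand": 1, "travel": [0, 0.01, 0], "turn": [0, 0, 0]},
    {"hand": 1, "travel": [0, 0.01, 0], "turn": [0, 0, 0]},
    {"hand": 1, "travel": [0, 0.01, 0], "turn": [0, 0, 0]},
    {"hand": 1, "travel": [0, 0.005, 0], "turn": [0, 0, 0]},
    {"hand": 1, "travel": [0, 0, 0], "turn": [0, 0, 0]},
  ],
)

```text
t: 9.18
eef_pos: [0.675, -0.0093, 0.2631]
orientation: [-3.142, -0.0, 1.35]
contact_force: [-0.9, -0.2, -1.1]
opening: 0.0172
gripper_force: 59.0
```

```bash
python3 chips.py scene; python3 -c "
from h import *
s=load('scene');cv2.imwrite('pics/s4.png',cv2.resize(cv2.cvtColor(s['color'],4)[220:460,200:480],(700,600)))"
```

```text
scene [365, 277, 24, 17, 176] jig min [33. 94.] max [ 38. 145.] z [0.055 0.078]
scene [263, 286, 29, 47, 269] jig min [ -47. -106.] max [ 60. -88.] z [0.058 0.08 ]
scene [250, 290, 158, 76, 1537] jig min [ -49. -124.] max [137. 149.] z [0.008 0.077]
scene [372, 343, 20, 16, 213] jig min [140.  53.] max [170.  85.] z [0.008 0.019]
scene [317, 365, 13, 22, 189] jig min [135. -77.] max [172. -48.] z [0.009 0.017]
scene [289, 418, 13, 7, 50] jig min [ 219. -159.] max [ 230. -139.] z [0.02  0.026]
9.225 [ 0.67463477 -0.00918839  0.26303949] [-0.19137314 -0.59283857 -1.98625424] 58.99016261100769
```

View pics/s4.png

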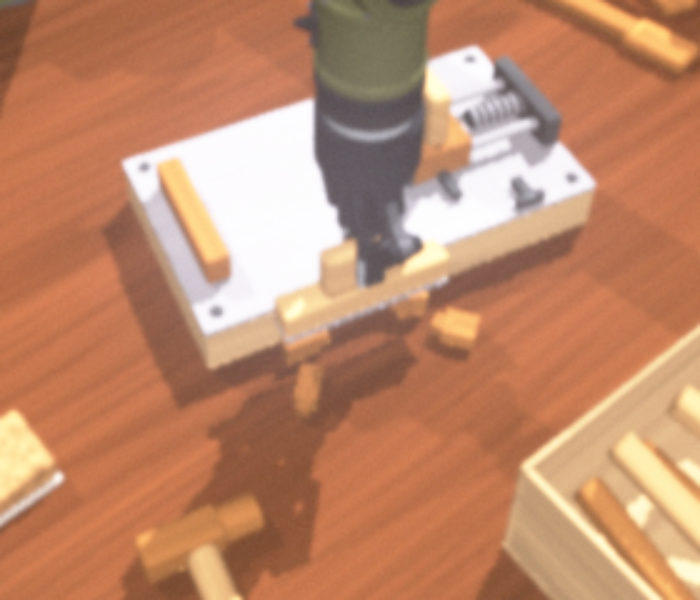

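Call:
send_rows(
  targets=[
    {"hand": 1, "travel": [0, 0.01, 0], "turn": [0, 0, 0]},
    {"hand": 1, "travel": [0, 0.01, 0], "turn": [0, 0, 0]},
    {"hand": 1, "travel": [0, 0, 0], "turn": [0, 0, 0]},
    {"hand": 1, "travel": [0, 0, -0.03], "turn": [0, 0, 0]},
    {"hand": 1, "travel": [0, -0.02, -0.04], "turn": [0, 0, 0]},
    {"hand": 1, "travel": [0, -0.03, -0.04], "turn": [0, 0, 0]},
    {"hand": 1, "travel": [0, 0, 0], "turn": [0, 0, 0]},
  ],
)

```text
t: 10.1
eef_pos: [0.6449, -0.0022, 0.3777]
orientation: [3.136, -0.001, 1.35]
contact_force: [0.7, 0.0, -2.2]
opening: 0.0171
gripper_force: 59.3
```

```bash
python3 chips.py scene wrist; python3 -c "
from h import *
plan([.4215,-.3403,.33],1.823)"
```

```text
scene [365, 278, 24, 16, 178] jig min [33. 94.] max [ 38. 146.] z [0.054 0.078]
scene [263, 288, 29, 45, 271] jig min [ -46. -106.] max [ 60. -87.] z [0.058 0.08 ]
scene [250, 290, 158, 76, 1883] jig min [ -43. -124.] max [122. 146.] z [0.008 0.04 ]
scene [372, 343, 20, 16, 213] jig min [140.  53.] max [169.  85.] z [0.008 0.019]
scene [317, 365, 13, 22, 188] jig min [137. -77.] max [172. -48.] z [0.009 0.017]
scene [289, 418, 13, 7, 48] jig min [ 219. -159.] max [ 230. -139.] z [0.019 0.026]
wrist [228, 8, 15, 93, 662] jig min [33. 92.] max [ 34. 144.] z [0.055 0.079]
wrist [366, 106, 42, 47, 1091] jig min [136.  53.] max [165.  84.] z [0.013 0.016]
wrist [349, 143, 6, 21, 60] jig min [118.  42.] max [122.  57.] z [0.024 0.026]
wrist [347, 247, 2, 29, 46] jig min [118. -66.] max [120. -39.] z [0.02  0.022]
wrist [358, 250, 42, 35, 711] jig min [133. -77.] max [167. -48.] z [0.009 0.014]
wrist [137, 309, 127, 37, 3702] jig min [ -58. -105.] max [ 37. -85.] z [0.056 0.08 ]
wrist [434, 331, 21, 15, 167] jig min [ 215. -142.] max [ 230. -138.] z [0.007 0.025]
10.2 [ 0.64548921 -0.0025567   0.37347652] [ 0.31945258 -0.4466353  -2.94095002] 59.32816565036774
t 10.2 pos [ 0.6455 -0.0026  0.3735] rpy [ 3.1403e+00 -2.0000e-04  1.3499e+00] open 0.0171 gf 59.3 F [ 0.3 -0.4 -2.9]
q [-0.004  0.482  0.121  1.209 -0.     1.788]
turn(now axes) [ 1.400e-03  1.000e-04 -4.731e-01] travel now-axes [-0.3786 -0.1446  0.0432] target-axes [-0.2712 -0.3012  0.0435]
```

Call:
send_rows(
  targets=[
    {"hand": 1, "travel": [-0.0473, -0.0181, 0], "turn": [0, 0, 0]},
    {"hand": 1, "travel": [-0.0473, -0.0181, 0], "turn": [0, 0, 0]},
    {"hand": 1, "travel": [-0.0473, -0.0181, 0], "turn": [0, 0, 0]},
    {"hand": 1, "travel": [-0.0473, -0.0181, 0], "turn": [0, 0, 0]},
    {"hand": 1, "travel": [-0.0473, -0.0181, 0.01], "turn": [0, 0, 0]},
    {"hand": 1, "travel": [-0.0473, -0.0181, 0.01], "turn": [0, 0, 0]},
    {"hand": 1, "travel": [-0.0473, -0.0181, 0.01], "turn": [0, 0, 0]},
    {"hand": 1, "travel": [-0.0473, -0.0181, 0.01], "turn": [0, 0, 0]},
    {"hand": 1, "travel": [0, 0, 0.01], "turn": [0, 0, -0.157]},
    {"hand": 1, "travel": [0, 0, 0.02], "turn": [0, 0, -0.158]},
    {"hand": 1, "travel": [0, 0, 0.02], "turn": [0, 0, -0.158]},
    {"hand": 1, "travel": [0, 0, 0], "turn": [0, 0, 0]},
  ],
)

```text
t: 11.7
eef_pos: [0.4202, -0.3396, 0.28]
orientation: [-3.138, -0.005, 1.821]
contact_force: [-0.3, -0.1, -1.6]
opening: 0.0174
gripper_force: 59.3
```

```bash
python3 -c "
from h import *
plan([.4215,-.3403,.2106],1.823)"
```

```text
t 11.7 pos [ 0.4202 -0.3396  0.28  ] rpy [-3.1375 -0.0053  1.8205] open 0.0174 gf 59.3 F [-0.3 -0.1 -1.6]
q [-0.68   0.372 -0.318  0.888 -0.     0.641]
turn(now axes) [-0.0041 -0.0054 -0.0025] travel now-axes [-0.0014  0.0013  0.0694] target-axes [-0.001   0.0011  0.0694]
```

Call:
send_rows(
  targets=[
    {"hand": 1, "travel": [0, 0, 0.03], "turn": [0, 0, 0]},
    {"hand": 1, "travel": [0, 0, 0.025], "turn": [0, 0, 0]},
    {"hand": 1, "travel": [0, 0, 0.01], "turn": [0, 0, 0]},
    {"hand": 1, "travel": [0, 0, 0.003], "turn": [0, 0, 0]},
    {"hand": 1, "travel": [0, 0, 0], "turn": [0, 0, 0]},
    {"hand": 1, "travel": [0, 0, 0], "turn": [0, 0, 0]},
  ],
)

```text
t: 12.45
eef_pos: [0.4217, -0.3404, 0.2162]
orientation: [3.14, 0.002, 1.823]
contact_force: [-0.6, 0.1, -2.1]
opening: 0.0172
gripper_force: 59.4
```

```bash
python3 -c "
from h import *
plan([.4215,-.3403,.2106],1.823)"
```

```text
t 12.45 pos [ 0.4217 -0.3404  0.2162] rpy [3.1405e+00 1.5000e-03 1.8225e+00] open 0.0172 gf 59.4 F [-0.6  0.1 -2.1]
q [-0.679  0.437 -0.408  0.725  0.     0.64 ]
turn(now axes) [ 0.0011  0.0015 -0.0005] travel now-axes [ 0.0001 -0.0001  0.0056] target-axes [ 0.0001 -0.0001  0.0056]
```

Call:
send_rows(
  targets=[
    {"hand": 1, "travel": [0, 0, 0.003], "turn": [0, 0, 0]},
    {"hand": 1, "travel": [0, 0, 0.002], "turn": [0, 0, 0]},
    {"hand": 1, "travel": [0, 0, 0.001], "turn": [0, 0, 0]},
    {"hand": 1, "travel": [0, 0, 0], "turn": [0, 0, 0]},
  ],
)

```text
t: 12.95
eef_pos: [0.4212, -0.34, 0.2104]
orientation: [3.141, 0.001, 1.823]
contact_force: [-2.1, 2.2, 7.0]
opening: 0.0173
gripper_force: 60.6
```

Call:
send_rows(
  targets=[
    {"hand": 0.4, "travel": [0, 0, 0], "turn": [0, 0, 0]},
    {"hand": 0.4, "travel": [0, 0, 0], "turn": [0, 0, 0]},
    {"hand": 0.4, "travel": [0, 0, 0], "turn": [0, 0, 0]},
    {"hand": 0.4, "travel": [0, 0, 0], "turn": [0, 0, 0]},
    {"hand": 0.4, "travel": [0, 0, -0.03], "turn": [0, 0, 0]},
    {"hand": 0.4, "travel": [0, 0, -0.05], "turn": [0, 0, 0]},
    {"hand": 0.4, "travel": [0, 0, -0.05], "turn": [0, 0, 0]},
    {"hand": 0.4, "travel": [0, 0, -0.03], "turn": [0, 0, 0]},
    {"hand": 0.4, "travel": [0, 0, 0], "turn": [0, 0, 0]},
  ],
)

```text
t: 14.08
eef_pos: [0.422, -0.3407, 0.372]
orientation: [3.138, 0.005, 1.823]
contact_force: [-0.6, 0.9, -0.8]
opening: 0.0514
gripper_force: 0.0
```

Run:
```python
from h import *
w=grab('wrist');s=robot.get_state()
R=Ro.from_euler('xyz',s['orientation']).as_matrix();E=w['extrinsics']
print('cam in tool',np.round(R.T@(E[:3,3]-s['eef_pos']),3),'axis',np.round(R.T@-E[:3,2],3),w['fx'])
C=cloud(w);P=C.reshape(-1,3);P=P[np.isfinite(P[:,2])]
P=P[(P[:,2]>.06)&(P[:,2]<.08)&(np.hypot(P[:,0]-.42,P[:,1]+.34)<.06)]
print(cv2.minAreaRect((P[:,:2]*1000).astype(np.float32)),np.median(P[:,2]),len(P))
O=np.array([.5553,.0215]);r=Ro.from_euler('z',-.221).as_matrix()[:2,:2]
m=O+r@np.array([.05,.13]); print('mark area',m); plan([*m,.36],1.3498)
```

```text
cam in tool [ 0.075 -0.001  0.03 ] axis [-0.299  0.001  0.954] 359.48284497053845
((418.9925842285156, -339.4203186035156), (17.62775421142578, 68.58966064453125), 14.828012466430664) 0.07082332480826314 1922
mark area [0.63258064 0.13737796]
t 14.12 pos [ 0.4214 -0.3403  0.3701] rpy [3.1402e+00 1.9000e-03 1.8228e+00] open 0.051 gf 0.0 F [-0.1 -0.4 -0.4]
q [-0.679  0.304 -0.168  1.096 -0.     0.64 ]
turn(now axes) [0.0019 0.0016 0.473 ] travel now-axes [0.4099 0.3235 0.0097] target-axes [0.5123 0.1013 0.0101]
```

Call:
send_rows(
  targets=[
    {"hand": 0.4, "travel": [0, 0, 0], "turn": [0, 0, 0.158]},
    {"hand": 0.4, "travel": [0, 0, 0], "turn": [0, 0, 0.158]},
    {"hand": 0.4, "travel": [0, 0, 0], "turn": [0, 0, 0.157]},
    {"hand": 0.4, "travel": [0.057, 0.011, 0], "turn": [0, 0, 0]},
    {"hand": 0.4, "travel": [0.057, 0.011, 0], "turn": [0, 0, 0]},
    {"hand": 0.4, "travel": [0.057, 0.011, 0], "turn": [0, 0, 0]},
    {"hand": 0.4, "travel": [0.057, 0.011, 0], "turn": [0, 0, 0]},
    {"hand": 0.4, "travel": [0.057, 0.011, 0], "turn": [0, 0, 0]},
    {"hand": 0.4, "travel": [0.057, 0.011, 0], "turn": [0, 0, 0]},
    {"hand": 0.4, "travel": [0.057, 0.011, 0], "turn": [0, 0, 0]},
    {"hand": 0.4, "travel": [0.057, 0.011, 0], "turn": [0, 0, 0]},
    {"hand": 0.4, "travel": [0.057, 0.011, 0.01], "turn": [0, 0, 0]},
  ],
)

```text
t: 15.62
eef_pos: [0.6306, 0.1406, 0.3576]
orientation: [-3.14, 0.001, 1.35]
contact_force: [0.8, -0.3, -1.2]
opening: 0.0517
gripper_force: 0.0
```

Call:
send_rows(
  targets=[
    {"hand": 0.4, "travel": [0, 0, 0], "turn": [0, 0, 0]},
    {"hand": 0.4, "travel": [0, 0, 0], "turn": [0, 0, 0]},
  ],
)

```text
t: 15.88
eef_pos: [0.6296, 0.1387, 0.3571]
orientation: [-3.138, 0.002, 1.35]
contact_force: [0.2, -0.6, 0.2]
opening: 0.0513
gripper_force: 0.0
```

```bash
cat > m2.py <<'E'
from h import *
w=grab('wrist');save(w,'pics/w5.png');C=cloud(w)
r=Ro.from_euler('z',-.221).as_matrix()[:2,:2];O=np.array([.5553,.0215])
L=(C[...,:2]-O)@r*1e3; Z=C[...,2]*1e3
P=np.c_[L.reshape(-1,2),Z.ravel()];P=P[np.isfinite(P[:,2])]
t=P[(P[:,2]>134)&(P[:,2]<146)&(abs(P[:,0])<60)]; print('paddle top',cv2.minAreaRect(t[:,:2].astype(np.float32)),np.median(t[:,2]))
b=P[abs(P[:,2]-50)<2.5]; print('bed',cv2.minAreaRect(b[:,:2].astype(np.float32)),np.median(b[:,2]))
m=(L[...,0]>36)&(L[...,0]<98)&(L[...,1]>90)&(L[...,1]<210)&(Z>53.5)&(Z<68)
k,l,st,c=cv2.connectedComponentsWithStats(m.astype(np.uint8))
for i in range(1,k):
    if st[i,4]>20:
        q=L[l==i];print(st[i].tolist(),np.round(q.min(0),1),np.round(q.max(0),1),'z',np.round(np.percentile(Z[l==i],[5,50,95]),1))
        for x0 in range(36,98,6):
            y=q[(q[:,0]>=x0)&(q[:,0]<x0+6),1]
            if len(y)>2: print('  x',x0,np.round([y.min(),y.max()],1))
plan([.5805,.136,.40],2.9204)
E
python3 m2.py
```

```text
paddle top ((-2.792093276977539, 117.97576904296875), (19.208425521850586, 59.02333068847656), 89.6060562133789) 138.80867759941594
bed ((104.968505859375, 59.05707550048828), (425.75970458984375, 359.8226013183594), 1.54556143283844) 49.42693858031092
[349, 156, 40, 36, 805] [ 65.5 158.5] [ 93.7 184.1] z [56.9 59.2 60.5]
  x 60 [166.9 175.4]
  x 66 [166.  175.9]
  x 72 [166. 176.]
  x 78 [166.1 176. ]
  x 84 [158.5 184.1]
  x 90 [158.7 184. ]
[311, 236, 34, 15, 489] [ 36.6 111.3] [ 62.6 122.4] z [55.6 59.2 60.5]
  x 36 [111.3 122. ]
  x 42 [111.3 122.2]
  x 48 [111.6 122.1]
  x 54 [111.5 122.4]
  x 60 [111.9 121.9]
t 15.93 pos [0.6296 0.138  0.3579] rpy [-3.1390e+00  1.6000e-03  1.3493e+00] open 0.0513 gf 0.0 F [ 0.2 -0.  -0.4]
q [ 0.216  0.488  0.091  1.177 -0.     2.008]
turn(now axes) [-3.3000e-03 -7.0000e-04 -1.5711e+00] travel now-axes [-0.0129 -0.0476 -0.042 ] target-axes [ 0.0475 -0.0128 -0.0421]
```

View pics/w5.png

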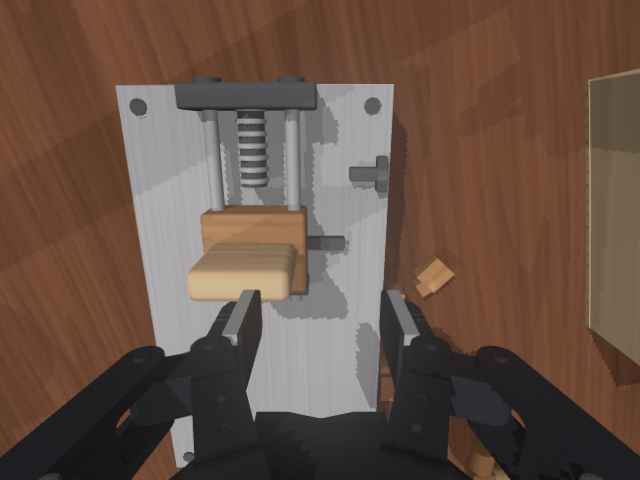

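The wrist view shows the mark bar at (365,173) and the pointer at (327,243), so pointer to mark is 54 mm. The gripper needs a quarter turn, then goes over the paddle.

Call:
send_rows(
  targets=[
    {"hand": 0.4, "travel": [0, 0, 0], "turn": [0, 0, -0.1746]},
    {"hand": 0.4, "travel": [0, 0, 0], "turn": [0, 0, -0.1746]},
    {"hand": 0.4, "travel": [0, 0, 0], "turn": [0, 0, -0.1746]},
    {"hand": 0.4, "travel": [0, 0, 0], "turn": [0, 0, -0.1746]},
    {"hand": 0.4, "travel": [0, 0, 0], "turn": [0, 0, -0.1746]},
    {"hand": 0.4, "travel": [0, 0, 0], "turn": [0, 0, -0.1746]},
    {"hand": 0.4, "travel": [0, 0, 0], "turn": [0, 0, -0.1746]},
    {"hand": 0.4, "travel": [0, 0, 0], "turn": [0, 0, -0.1746]},
    {"hand": 0.4, "travel": [0, 0, 0], "turn": [0, 0, -0.1746]},
    {"hand": 0.4, "travel": [0.0475, -0.0128, 0], "turn": [0, 0, 0]},
    {"hand": 0.4, "travel": [0, 0, 0], "turn": [0, 0, 0]},
    {"hand": 0.4, "travel": [0, 0, 0], "turn": [0, 0, 0]},
  ],
)

```text
t: 17.42
eef_pos: [0.5809, 0.1354, 0.3598]
orientation: [3.141, 0.001, 2.919]
contact_force: [-0.3, 0.0, 0.0]
opening: 0.0515
gripper_force: 0.0
```

Run:
```python
from h import *
w=grab('wrist');C=cloud(w)
r=Ro.from_euler('z',-.221).as_matrix()[:2,:2];O=np.array([.5553,.0215])
L=(C[...,:2]-O)@r*1e3; Z=C[...,2]*1e3;P=np.c_[L.reshape(-1,2),Z.ravel()];P=P[np.isfinite(P[:,2])]
t=P[(P[:,2]>134)&(P[:,2]<146)&(abs(P[:,0])<60)&(abs(P[:,1]-117)<25)]; print('paddle top',cv2.minAreaRect(t[:,:2].astype(np.float32)),np.median(t[:,2]),len(t))
s=robot.get_state();print('tcp jig',(s['eef_pos'][:2]-O)@r*1e3)
plan([.5801,.1364,.271],2.9204)
```

```text
paddle top ((-3.9165000915527344, 117.15079498291016), (19.903215408325195, 58.98983383178711), 89.99534606933594) 138.8192422200305 3303
tcp jig [  0.60639632 117.24284238]
t 17.48 pos [0.5816 0.1358 0.36  ] rpy [3.1408e+00 2.0000e-03 2.9197e+00] open 0.0508 gf 0.0 F [ 0.2 -0.9  0.9]
q [ 0.229  0.403 -0.044  1.122 -0.     0.451]
turn(now axes) [ 0.0008  0.002  -0.0007] travel now-axes [0.0018 0.0002 0.089 ] target-axes [0.0016 0.0003 0.089 ]
```

Well centred on the paddle. Descend and grip.

Call:
send_rows(
  newtons=80,
  targets=[
    {"hand": 0.4, "travel": [0.002, 0, 0.03], "turn": [0, 0, 0]},
    {"hand": 0.4, "travel": [0, 0, 0.03], "turn": [0, 0, 0]},
    {"hand": 0.4, "travel": [0, 0, 0.018], "turn": [0, 0, 0]},
    {"hand": 0.4, "travel": [0, 0, 0.009], "turn": [0, 0, 0]},
    {"hand": 0.4, "travel": [0, 0, 0], "turn": [0, 0, 0]},
    {"hand": 0.4, "travel": [0, 0, 0], "turn": [0, 0, 0]},
    {"hand": 1, "travel": [0, 0, 0], "turn": [0, 0, 0]},
    {"hand": 1, "travel": [0, 0, 0], "turn": [0, 0, 0]},
    {"hand": 1, "travel": [0, 0, 0], "turn": [0, 0, 0]},
    {"hand": 1, "travel": [0, 0, 0], "turn": [0, 0, 0]},
    {"hand": 1, "travel": [0, 0, 0], "turn": [0, 0, 0]},
    {"hand": 1, "travel": [0, 0, 0], "turn": [0, 0, 0]},
  ],
)

```text
t: 18.98
eef_pos: [0.5793, 0.1366, 0.2731]
orientation: [-3.141, 0.002, 2.921]
contact_force: [-0.2, -3.5, 5.4]
opening: 0.0189
gripper_force: 79.1
```

```bash
cat > m3.py <<'E'
from h import *
r=Ro.from_euler('z',-.221).as_matrix()[:2,:2];O=np.array([.5553,.0215])
s=robot.get_state();print('tcp jig',(s['eef_pos'][:2]-O)@r*1e3)
plan([.5801,.1364,.271],2.9204)
E
python3 m3.py
```

```text
tcp jig [ -1.83196379 117.55124176]
t 18.98 pos [0.5793 0.1366 0.2731] rpy [-3.1406e+00  1.5000e-03  2.9209e+00] open 0.0189 gf 79.1 F [-0.2 -3.5  5.4]
q [ 0.232  0.459 -0.192  0.919 -0.002  0.453]
turn(now axes) [-0.001   0.0015  0.0005] travel now-axes [-0.0008 -0.      0.0021] target-axes [-0.0008 -0.      0.0021]
```

Call:
send_rows(
  targets=[
    {"hand": 1, "travel": [0, 0.006, 0], "turn": [0, 0, 0]},
    {"hand": 1, "travel": [0, 0.006, 0], "turn": [0, 0, 0]},
    {"hand": 1, "travel": [0, 0.006, 0], "turn": [0, 0, 0]},
    {"hand": 1, "travel": [0, 0.006, 0], "turn": [0, 0, 0]},
    {"hand": 1, "travel": [0, 0.006, 0], "turn": [0, 0, 0]},
    {"hand": 1, "travel": [0, 0.006, 0], "turn": [0, 0, 0]},
    {"hand": 1, "travel": [0, 0.006, 0], "turn": [0, 0, 0]},
    {"hand": 1, "travel": [0, 0.006, 0], "turn": [0, 0, 0]},
    {"hand": 1, "travel": [0, 0.006, 0], "turn": [0, 0, 0]},
    {"hand": 1, "travel": [0, 0, 0], "turn": [0, 0, 0]},
    {"hand": 1, "travel": [0, 0, 0], "turn": [0, 0, 0]},
  ],
)

```text
t: 20.35
eef_pos: [0.5906, 0.1877, 0.2731]
orientation: [-3.136, 0.001, 2.92]
contact_force: [-2.0, -10.6, 7.9]
opening: 0.0194
gripper_force: 79.3
```

```bash
python3 m3.py
python3 - <<'E'
from h import *
s=grab('scene');r=Ro.from_euler('z',-.221).as_matrix()[:2,:2];O=np.array([.5553,.0215])
W=lambda x,y,z:[*(O+r@np.array([x,y])),z]
p=proj(s,[W(66,171,.058),W(85,171,.06)]);print(p)
c=p.mean(0).astype(int);cv2.imwrite('pics/s6.png',cv2.resize(cv2.cvtColor(s['color'],4)[c[1]-35:c[1]+35,c[0]-50:c[0]+50],(800,560),interpolation=2)); print(c)
E
```

```text
tcp jig [ -1.95837826 169.894672  ]
t 20.35 pos [0.5906 0.1877 0.2731] rpy [-3.1365e+00  1.4000e-03  2.9198e+00] open 0.0194 gf 79.3 F [ -2.  -10.6   7.9]
q [ 0.309  0.498 -0.123  0.951 -0.005  0.531]
turn(now axes) [-0.0051  0.0014 -0.0006] travel now-axes [-0.001  -0.0523  0.0024] target-axes [-0.001  -0.0524  0.0021]
[[-341932.9880364    16488.88378606]
 [ 437902.20678297    6490.78846728]]Traceback (most recent call last):
  File "<stdin>", line 5, in <module>
cv2.error: OpenCV(4.12.0) /io/opencv/modules/imgproc/src/resize.cpp:4208: error: (-215:Assertion failed) !ssize.empty() in function 'resize'
```

Run:
```python
from h import *
s=load('scene');r=Ro.from_euler('z',-.221).as_matrix()[:2,:2];O=np.array([.5553,.0215])
W=lambda x,y,z:[*(O+r@np.array([x,y])),z]
p=proj(s,[W(.066,.171,.058),W(.085,.171,.06)]);print(p)
c=p.mean(0).astype(int);cv2.imwrite('pics/s6.png',cv2.resize(cv2.cvtColor(s['color'],4)[c[1]-28:c[1]+28,c[0]-40:c[0]+40],(800,560),interpolation=2)); print(c)
C=cloud(s);L=(C[...,:2]-O)@r*1e3;Z=C[...,2]*1e3
m=(L[...,0]>38)&(L[...,0]<98)&(L[...,1]>120)&(L[...,1]<205)&(Z>55.5)&(Z<66)
q=L[m]
for x0 in range(36,98,6):
    y=q[(q[:,0]>=x0)&(q[:,0]<x0+6),1]
    if len(y)>2: print('  x',x0,len(y),np.round([y.min(),y.max(),y.mean()],1))
```

```text
[[404.35028909 290.27398539]
 [409.28076461 295.65334837]]
[406 292]
  x 36 6 [166.6 174.6 170.5]
  x 42 10 [165.7 174.2 169.6]
  x 48 12 [164.9 175.3 169.6]
  x 54 10 [165.6 175.3 169.6]
  x 60 16 [165.4 175.7 169.7]
  x 66 9 [167.1 177.2 171. ]
  x 72 12 [168.  178.4 172.3]
  x 78 15 [166.5 177.3 171.8]
  x 84 16 [160.8 185.  170.9]
  x 90 40 [148.4 184.  170.7]
  x 96 5 [168.6 182.7 176.7]
```

View pics/s6.png

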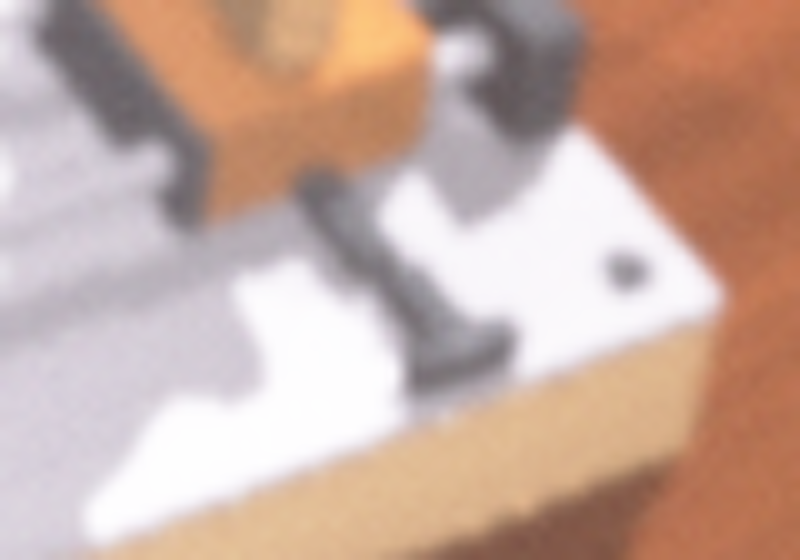

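The crop shows the pointer (310,190)→(390,280) meeting the mark (400,290)→(450,360) end to end. It is about 1.5–2 mm short, so I'll nudge it 1.5 mm and settle.

Call:
send_rows(
  targets=[
    {"hand": 1, "travel": [0, 0.0015, 0], "turn": [0, 0, 0]},
    {"hand": 1, "travel": [0, 0, 0], "turn": [0, 0, 0]},
    {"hand": 1, "travel": [0, 0, 0], "turn": [0, 0, 0]},
    {"hand": 1, "travel": [0, 0, 0], "turn": [0, 0, 0]},
    {"hand": 1, "travel": [0, 0, 0], "turn": [0, 0, 0]},
    {"hand": 1, "travel": [0, 0, 0], "turn": [0, 0, 0]},
  ],
)

```text
t: 21.15
eef_pos: [0.5909, 0.1888, 0.2731]
orientation: [-3.136, 0.001, 2.919]
contact_force: [-2.8, -11.6, 8.5]
opening: 0.0191
gripper_force: 79.4
```

```bash
python3 m3.py; python3 chips.py scene
python3 - <<'E'
from h import *
s=load('scene');r=Ro.from_euler('z',-.221).as_matrix()[:2,:2];O=np.array([.5553,.0215])
C=cloud(s);L=(C[...,:2]-O)@r*1e3;Z=C[...,2]*1e3
m=(Z>55.5)&(Z<66)&(L[...,1]>120)&(L[...,1]<205)
for a,b in((42,64),(67,83)):
    y=L[...,1][m&(L[...,0]>a)&(L[...,0]<b)];print(len(y),y.min(),y.max(),y.mean())
P=C.reshape(-1,3);P=P[(P[:,2]>.06)&(P[:,2]<.09)&(np.hypot(P[:,0]-.42,P[:,1]+.34)<.06)]
print('rib',cv2.minAreaRect((P[:,:2]*1000).astype(np.float32)),np.median(P[:,2]))
E
```

```text
tcp jig [ -1.96549424 171.05425381]
t 21.15 pos [0.5909 0.1888 0.2731] rpy [-3.1359e+00  1.3000e-03  2.9195e+00] open 0.0191 gf 79.4 F [ -2.8 -11.6   8.5]
q [ 0.311  0.5   -0.121  0.952 -0.006  0.533]
turn(now axes) [-0.0057  0.0013 -0.0009] travel now-axes [-0.001  -0.0535  0.0024] target-axes [-0.001  -0.0535  0.0021]
scene [387, 276, 7, 10, 49] jig min [ 33. 145.] max [ 37. 159.] z [0.055 0.077]
scene [263, 285, 29, 48, 298] jig min [ -47. -106.] max [ 60. -87.] z [0.059 0.08 ]
scene [250, 290, 158, 76, 1874] jig min [ -39. -124.] max [122. 146.] z [0.008 0.04 ]
scene [275, 300, 8, 11, 32] jig min [  -4. -100.] max [ 21. -87.] z [0.077 0.08 ]
scene [372, 343, 20, 16, 212] jig min [139.  53.] max [169.  86.] z [0.008 0.019]
scene [317, 365, 13, 22, 190] jig min [136. -77.] max [172. -48.] z [0.007 0.016]
scene [289, 418, 13, 7, 45] jig min [ 219. -159.] max [ 229. -139.] z [0.019 0.026]
21.2 [0.59089069 0.18882643 0.27312289] [ -2.00448172 -12.39547265   8.4185563 ] 79.37162160873413
47 165.4788921250689 176.885717525205 170.4426330505323
34 167.3451924857038 177.64251553580695 172.01787181805483
rib ((423.6216125488281, -338.23248291015625), (20.800397872924805, 70.20834350585938), 16.111310958862305) 0.0694302085271763
```

Travel is 53.5 of the 54.1 mm needed, well within tolerance. The scraper is standing and the chips are all off the bed. Handing in.

```bash
python3 -c "
from station import robot
print(robot.finish_job())"
```

```text
the job is handed in; nothing more can be done
None
```

I handed the job in at about 21 s: all four offcuts are off the bed, the scraper is standing upright and released, and the jaw is held about 1 mm from the mark's centre line (limit 6 mm); no verdict was returned.

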